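# Set out the tasting jars in the order of the stock jars

### The arm

A 6-joint arm with a two-finger parallel gripper is mounted at the origin on the work surface. World frame = base frame: x ahead of the robot, y to its left, z up, the work surface at z = 0. Lengths are in m, angles in rad, forces in N, time in s.
With the tool pointing down it reaches from about 0.2 to 0.875 m from the base axis. Payload 3.4 kg.
Tool frame: the origin (TCP) lies between the finger pads; the fingertips stand 25 mm ahead of it and the grasp point (between the pads) lies 6 mm ahead of it (r.nose_length is the z of the fingertips in the tool frame, in m); z points along the fingers, y is the line along which they close (so a half turn about z gives the same grasp; the last joint's range is limited). The gripper opens to 94 mm and grips with 3 to 60 N. Pads are 16 mm wide; open, the fingers measure 119 mm over their backs; the gripper's body (75 mm by 177 mm) begins 78 mm behind the grasp point.
Start: joints at [-1.399, 0.276, 1.505, -0, 1.361, -0.121], TCP at [0.166, -0.551, 0.23] pointing down, gripper open.
Joint ranges: [-2.89, 2.89], [-0.75, 2.08], [0.22, 2.7], [-1.18, 4.32], [0.11, 2.71], [-2.7, 2.7]. Speed limits (rad/s): [2.57, 2.57, 3.14, 3.14, 3.14, 3.14].

### API

Orientations are given as a unit quaternion [w, x, y, z].
In Python, from plant import r, gripper_to, inverse_kinematics, vision, models, telemetry gives the robot as it stands. Calls block until the motion is done:
- r.move_to(position, orientation): joint-space move of the TCP to a pose.
- r.move_l(position, rot=None, vel=0.15, guard=None): straight line of the TCP; rot=None keeps the orientation; vel is the mean speed in m/s. With guard (N) it stops when the force on the tool has changed by that much, and returns True; else False.
- r.movej(angles): joint-space move.
- gripper_to(opening, f_grip=None): finger opening in m; f_grip is the grip in N (None keeps the last); returns when the fingers have stopped.
- r.hold(seconds).
- inverse_kinematics(position, orientation): joint angles nearest the present ones, or None.
- vision.snapshot(name): name is "scene" or "top" or "wrist"; returns the picture (400x640x3 uint8, red, green, blue); there is no depth.
- vision.get_calibration(name): a dict with "fx", "fy", "cx", "cy" (pixels), "position" and "orientation" of the camera in the world. Camera axes: x right, y down, z forward; pixel columns grow to the right and rows downward; lengths in m; the calibration is good to about 2 mm. A picture is of the moment at which its call begins: read the wrist's pose just before it. get_calibration takes no time and is no camera call; for the wrist camera it gives the pose at the moment of the call.
A pose or a line that the arm cannot do raises r.PlanningError and nothing moves.
- r.sign_off(): hands the job in; it is judged then, once.
Trained networks look in the newest picture that a camera, given by its name, has taken for a name from the list of things; names that differ only in an ending like _2 or _b are one class to them, and where a whole thing is asked for, a point or a joint stands for the part that bears it (a point fixed in the world has none). Each returns a list of dicts, best first, with "score" (0 to 1); they miss things now and then, are a little off and sometimes report something else, mostly with a low value. They report only what shows in the picture. A call takes as long as a camera call.
- models.boxes_of(thing, camera): "at" ([x, y, z] in m, in world coordinates, good to about 4 mm: the middle of the surface that is visible of it).
- models.regions_of(thing, camera): "pixels" (400x640 bool, what is visible of it).
- models.mark_of(thing, camera): "at" ([x, y, z] in m, in world coordinates, good to about 4 mm: a listed point, or the origin of a listed thing).
Readings, each from a call of its own:
- telemetry.current_t(): time.
- telemetry.current_joints(): joint angles.
- telemetry.current_dq(): joint speeds.
- telemetry.current_joint_efforts(): joint torques, N m.
- telemetry.current_ee_pos(): TCP position.
- telemetry.current_tool_rot(): TCP orientation.
- telemetry.current_wrist_force(): force on the tool from outside, world axes, zero at the start.
- telemetry.current_torque(): the same for the moment, N m.
- telemetry.current_opening(): finger opening in m.
- telemetry.current_finger_force(): force on a finger pad.
Only numpy, scipy, OpenCV 4.12 (cv2) and the standard library are available. Lean on these libraries where they do the work, as an engineer would, in place of code of your own. Each camera call takes 0.05 s, during which the arm holds its last target. There are 200 camera calls.

### The job

The refilled tasting jars are in the carrying tray: set all four out on the front step of the display stand, each upright in the middle of the bay straight in front of the big jar of its own shape, so that the front row repeats the order of the back row. Set the jars down rather than dropping them, and do not tip one over or push the big jars out of place.

Things in the scene. Friction and masses are not known exactly. Their poses are not given: they have to be found in the camera images.
- tray: Fixed wooden carrying tray at the robot's right, 312 mm long (its y), 90 wide (x). Origin: centre of underside, on the table. Four cells in a row, centres x 0, y -108, -36, 36, 108 mm, floor 12 mm above the table; cell walls and side rails end 24 mm above it; end boards (y +-151 mm) 66 mm high. Each cell holds one small jar, in any order.
- stand: Fixed white two-step stand with wooden edges at the robot's left, 360 mm long (its y), 214 deep (x). Origin: centre of underside, on the table. Front step (-x side) 25 mm high: four bays, centres x -52, y -126, -42, 42, 126 mm, 80 wide between fins 10 mm high, front rail 11 mm high at x -103. Back step 70 mm high: the big jars at x +53, the same four y, in any order.
- small_squat: Small tasting jar, round and wide: diameter 54 mm, 56 mm high with lid; straight sides, brown stacked biscuits, white band, gold lid as wide as the body. Starts upright in the tray. 80 to 230 g. Origin: centre of underside, z up.
- big_squat: Big stock jar, round and wide, small_squat made 1.5 times as large: diameter 81 mm, 84 mm high. Loose on the stand's back step, axes parallel to the stand's. Origin: centre of underside, z up. small_squat belongs in the bay straight in front, on its -x side: bay centre 105 mm from this jar's centre, 45 mm lower.
- small_slim: Small tasting jar, round and slim: diameter 36 mm, 78 mm high with lid; straight sides, brown stacked biscuits, white band, gold lid as wide as the body. Starts upright in the tray. 80 to 230 g. Origin: centre of underside, z up.
- big_slim: Big stock jar, round and slim, small_slim made 1.5 times as large: diameter 54 mm, 117 mm high. Loose on the stand's back step, axes parallel to the stand's. Origin: centre of underside, z up. small_slim belongs in the bay straight in front, on its -x side: bay centre 105 mm from this jar's centre, 45 mm lower.
- small_square: Small tasting jar, square in plan: 44 x 44 mm, 68 mm high with lid; straight sides, brown stacked biscuits, white band, gold lid as wide as the body. Starts upright in the tray, its y across the row of cells. 80 to 230 g. Origin: centre of underside, z up.
- big_square: Big stock jar, square in plan, small_square made 1.5 times as large: 66 x 66 mm, 102 mm high. Loose on the stand's back step, axes parallel to the stand's. Origin: centre of underside, z up. small_square belongs in the bay straight in front, on its -x side: bay centre 105 mm from this jar's centre, 45 mm lower.
- small_oblong: Small tasting jar, oblong in plan: 56 along its x by 34 along its y mm, 72 mm high with lid; straight sides, brown stacked biscuits, white band, gold lid as wide as the body. Starts upright in the tray, its y across the row of cells. 80 to 230 g. Origin: centre of underside, z up.
- big_oblong: Big stock jar, oblong in plan, small_oblong made 1.5 times as large: 84 along its x by 51 along its y mm, 108 mm high. Loose on the stand's back step, axes parallel to the stand's. Origin: centre of underside, z up. small_oblong belongs in the bay straight in front, on its -x side: bay centre 105 mm from this jar's centre, 45 mm lower.

How it is judged:
At the end, for the whole second after the job is handed in: Each small jar stands upright (within 0.1 rad), at rest, on the stand's front step (height within 6 mm), within 15 mm along and across of the centre of the bay in front of the big jar of its shape; the big jars stand upright at rest within 15 mm of where they were (x of small_squat in the frame of big_squat between -0.12 and -0.09 m and y of small_squat in the frame of big_squat between -0.015 and 0.015 m and z of small_squat in the frame of big_squat between -0.051 and -0.039 m and angle between each of small_squat, big_squat, small_slim, big_slim, small_square, big_square, small_oblong, big_oblong's own z axis and vertical below 0.1 rad and linear speed of each of small_squat, big_squat, small_slim, big_slim, small_square, big_square, small_oblong, big_oblong below 0.03 m/s and distance of each of big_squat, big_slim, big_square, big_oblong from where it was at the start of the episode below 0.015 m and x of small_slim in the frame of big_slim between -0.12 and -0.09 m and y of small_slim in the frame of big_slim between -0.015 and 0.015 m and z of small_slim in the frame of big_slim between -0.051 and -0.039 m and x of small_square in the frame of big_square between -0.12 and -0.09 m and y of small_square in the frame of big_square between -0.015 and 0.015 m and z of small_square in the frame of big_square between -0.051 and -0.039 m and x of small_oblong in the frame of big_oblong between -0.12 and -0.09 m and y of small_oblong in the frame of big_oblong between -0.015 and 0.015 m and z of small_oblong in the frame of big_oblong between -0.051 and -0.039 m); the robot touches nothing.
It fails at once if a big stock jar is pushed out of place or knocked over (distance of any of big_squat, big_slim, big_square, big_oblong from where it was at the start of the episode above 0.015 m or angle between any of big_squat, big_slim, big_square, big_oblong's own z axis and vertical above 0.3 rad).
It fails at once if a tasting jar is dropped (falls free by more than about 25 mm) or thrown ((linear speed of small_squat above 0.7 m/s and contact force between small_squat and the fingers below 0.05 N) or (linear speed of small_slim above 0.7 m/s and contact force between small_slim and the fingers below 0.05 N) or (linear speed of small_square above 0.7 m/s and contact force between small_square and the fingers below 0.05 N) or (linear speed of small_oblong above 0.7 m/s and contact force between small_oblong and the fingers below 0.05 N)).
It fails at once if a tasting jar is tipped over (angle between any of small_squat, small_slim, small_square, small_oblong's own z axis and vertical above 0.5 rad).
It also fails if it takes over 109 s, if anything falls off the work surface, if the arm or the gripper's body presses on something with over 40 N, if the wrist force passes 120 N, or if a joint passes its speed limit or range.

## Working session

There is one attempt and no reset: what is moved stays moved. The work goes in short steps, each a Python script; the robot and the scene stay as the last script left them, time stands still between calls to the robot, and variables do not carry over. Pictures are saved under pics/ and viewed, at most 14 in all, crops included, and the job is handed in when it is done.

```bash
mkdir -p pics
python3 - <<'E'
from plant import r, vision, models, telemetry
import cv2
for c in ["scene","top"]:
    im=vision.snapshot(c); cv2.imwrite(f"pics/{c}0.png",im[:,:,::-1])
    print(c,vision.get_calibration(c))
    for n in ["tray","stand"]+[a+b for a in("small_","big_") for b in("squat","slim","square","oblong")]:
        print(n,[( [round(float(v),3) for v in d["at"]],round(d["score"],2)) for d in models.mark_of(n,c)][:3])
print(telemetry.current_t(),telemetry.current_tool_rot())
E
```

```text
scene {'fx': 412.9068996145019, 'fy': 412.9068996145019, 'cx': 324.1458628977858, 'cy': 196.01815830389805, 'position': array([ 0.90423751, -0.64722764,  0.92289974]), 'orientation': array([-0.35630953,  0.89760742,  0.24431466, -0.08749158])}
tray [([0.52, -0.228, -0.003], 0.62), ([0.557, 0.306, 0.071], 0.22)]
stand [([0.511, 0.262, -0.001], 0.68)]
small_squat [([0.491, -0.243, 0.012], 0.9)]
small_slim [([0.432, -0.275, 0.011], 0.84), ([0.52, -0.231, -0.001], 0.36)]
small_square [([0.56, -0.213, 0.009], 0.74)]
small_oblong [([0.622, -0.182, 0.008], 0.9)]
big_squat [([0.645, 0.293, 0.076], 0.88)]
big_slim [([0.396, 0.347, 0.067], 0.66)]
big_square [([0.558, 0.308, 0.067], 0.86)]
big_oblong [([0.476, 0.326, 0.067], 0.58)]
top {'fx': 395.64281303525246, 'fy': 395.64281303525246, 'cx': 314.5278096467751, 'cy': 204.64820171881854, 'position': array([0.39809242, 0.03119263, 1.01726792]), 'orientation': array([-0.06122083,  0.71341666, -0.69657143,  0.04557328])}
tray [([0.525, -0.224, 0.006], 0.63), ([0.644, 0.293, 0.07], 0.63)]
stand []
small_squat [([0.491, -0.245, 0.013], 0.89), ([0.511, 0.264, -0.002], 0.74)]
small_slim [([0.427, -0.279, 0.016], 0.69), ([0.527, -0.226, 0.001], 0.29)]
small_square []
small_oblong [([0.619, -0.179, 0.015], 0.71)]
big_squat [([0.644, 0.294, 0.068], 0.73)]
big_slim [([0.399, 0.339, 0.067], 0.88)]
big_square [([0.565, 0.307, 0.07], 0.83)]
big_oblong [([0.481, 0.325, 0.065], 0.63)]
1.1 [ 5.14237630e-05  9.89303982e-01  1.45868534e-01 -1.32840166e-06]
```

View pics/top0.png

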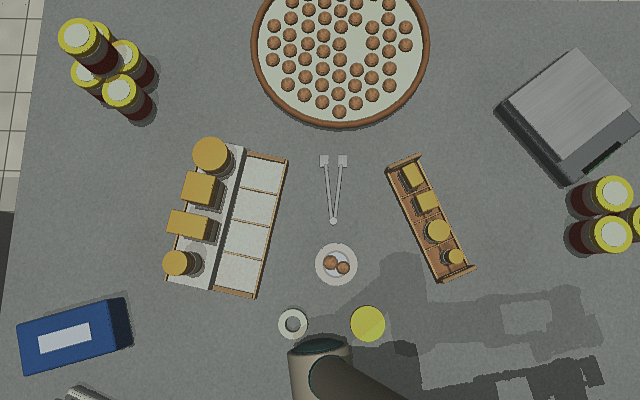

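View pics/scene0.png

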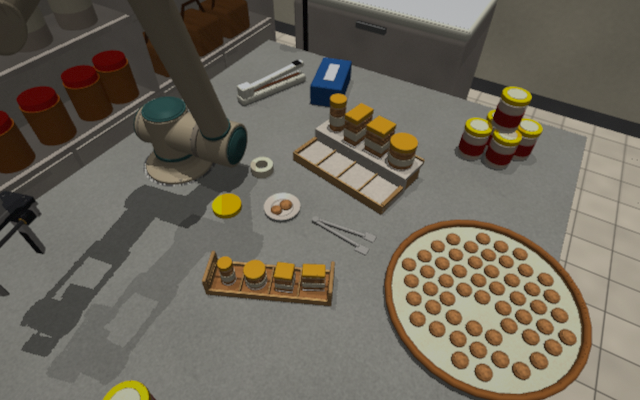

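The top view shows the stand at the left, with its front step facing -y. The back row from near to far is slim (178,262), oblong (190,225), square (200,188), squat (211,155). The tray from near to far is slim (456,256), squat (438,231), square (428,202), oblong (413,176). Next I'll fit both poses and overlay them to check.

```bash
cat > h.py <<'E'
import numpy as np, cv2
from scipy.spatial.transform import Rotation as R
N=["slim","squat","square","oblong"]
M={"tray":dict(slim=[(.432,-.275),(.427,-.279)],squat=[(.491,-.243),(.491,-.245)],square=[(.56,-.213)],oblong=[(.622,-.182),(.619,-.179)]),
   "stand":dict(slim=[(.396,.347),(.399,.339)],oblong=[(.476,.326),(.481,.325)],square=[(.558,.308),(.565,.307)],squat=[(.645,.293),(.644,.294)])}
# local xy: world-near end first. tray y points away (+x world), stand y points toward the robot
L={"tray":dict(slim=(0,-.108),squat=(0,-.036),square=(0,.036),oblong=(0,.108)),
   "stand":dict(slim=(.053,.126),oblong=(.053,.042),square=(.053,-.042),squat=(.053,-.126))}
def fit(k):
    w=np.array([np.mean(M[k][n],0) for n in N]); l=np.array([L[k][n] for n in N])
    a,b=l-l.mean(0),w-w.mean(0)
    yaw=np.arctan2((a[:,0]*b[:,1]-a[:,1]*b[:,0]).sum(),(a*b).sum())
    Rm=np.array([[np.cos(yaw),-np.sin(yaw)],[np.sin(yaw),np.cos(yaw)]])
    t=w.mean(0)-Rm@l.mean(0)
    return yaw,Rm,t,w-(l@Rm.T+t)
F={k:fit(k) for k in M}
def W(k,p): return F[k][1]@np.array(p)+F[k][2]
def proj(c,P):
    Rc=R.from_quat(np.roll(c["orientation"],-1)).as_matrix()
    q=(np.atleast_2d(P)-c["position"])@Rc
    return np.c_[c["fx"]*q[:,0]/q[:,2]+c["cx"],c["fy"]*q[:,1]/q[:,2]+c["cy"]]
def ring(k,cx,cy,hx,hy,z):
    return np.array([[*W(k,(cx+a*hx,cy+b*hy)),z] for a,b in((-1,-1),(1,-1),(1,1),(-1,1))])
def quat(yaw): # tool down, tool y along world yaw
    x=np.array([np.cos(yaw+np.pi/2),np.sin(yaw+np.pi/2),0]); y=np.array([np.cos(yaw),np.sin(yaw),0])
    return np.roll(R.from_matrix(np.c_[x,y,np.cross(x,y)]).as_quat(),1)
E
python3 - <<'E'
from h import *
from plant import vision,inverse_kinematics
for k in F: print(k,np.degrees(F[k][0]),F[k][2],F[k][3].round(4).tolist())
def draw(cam,box,s):
    im=cv2.resize(cv2.imread(f"pics/{cam}0.png"),None,fx=s,fy=s,interpolation=cv2.INTER_CUBIC); c=vision.get_calibration(cam)
    def d(P,col): cv2.polylines(im,[np.int32(s*(proj(c,P)+.5))],True,col,1)
    d(ring("tray",0,0,.045,.151,.024),(0,255,0))
    H=dict(slim=.078,squat=.056,square=.068,oblong=.072);S=dict(slim=(.018,.018),squat=(.027,.027),square=(.022,.022),oblong=(.017,.028))
    for n in N: d(ring("tray",*L["tray"][n],*S[n],.012+H[n]),(255,0,0))
    d(ring("stand",0,0,.107,.18,.025),(0,255,0))
    for n in N:
        d(ring("stand",-.052,L["stand"][n][1],.045,.04,.025),(0,0,255))
        s2=S[n][::-1] if n=="oblong" else S[n]
        d(ring("stand",*L["stand"][n],1.5*s2[0],1.5*s2[1],.07+1.5*H[n]),(255,0,0))
    x,y,w,h=[int(s*v) for v in box]; return im[y:y+h,x:x+w]
cv2.imwrite("pics/ov1.png",draw("top",(155,130,330,180),2.4))
cv2.imwrite("pics/ov2.png",draw("scene",(195,85,240,225),2.6))
for n in N:
    for k,p in (("tray",L["tray"][n]),("stand",(-.052,L["stand"][n][1]))):
        a=F[k][0]+(0 if k=="tray" else np.pi/2)
        for h in (0,np.pi):
            j=inverse_kinematics([*W(k,p),.22],quat(a+h)); print(n,k,W(k,p).round(3),h>0,None if j is None else np.round(j,2))
E
```

```text
tray -63.47065824772381 [ 0.52525  -0.228625] [[0.0009, -0.0001], [-0.002, 0.0007], [0.0025, -0.0005], [-0.0014, -0.0001]]
stand 78.57645187509398 [0.51000281 0.26542494] [[0.0005, 0.0007], [0.0005, 0.0011], [-0.0002, -0.0016], [-0.0008, -0.0002]]
slim tray [ 0.429 -0.277] False [-0.71  0.18  1.66 -0.    1.3   0.4 ]
slim tray [ 0.429 -0.277] True None
slim stand [0.376 0.239] False [ 0.41  0.09  1.78 -0.    1.28 -2.53]
slim stand [0.376 0.239] True [ 0.41  0.09  1.78 -0.    1.28  0.61]
squat tray [ 0.493 -0.245] False [-0.59  0.25  1.57 -0.    1.32  0.52]
squat tray [ 0.493 -0.245] True [-0.59  0.25  1.57 -0.    1.32 -2.62]
squat stand [0.623 0.189] False None
squat stand [0.623 0.189] True [ 0.19  0.4   1.35 -0.    1.4   0.39]
square tray [ 0.557 -0.213] False [-0.48  0.31  1.48 -0.    1.35  0.63]
square tray [ 0.557 -0.213] True [-0.48  0.31  1.48 -0.    1.35 -2.51]
square stand [0.541 0.206] False [ 0.24  0.29  1.51 -0.    1.34 -2.7 ]
square stand [0.541 0.206] True [ 0.24  0.29  1.51 -0.    1.34  0.44]
oblong tray [ 0.622 -0.18 ] False [-0.39  0.39  1.36 -0.    1.39  0.72]
oblong tray [ 0.622 -0.18 ] True [-0.39  0.39  1.36 -0.    1.39 -2.42]
oblong stand [0.459 0.223] False [ 0.32  0.18  1.66 -0.    1.3  -2.63]
oblong stand [0.459 0.223] True [ 0.32  0.18  1.66 -0.    1.3   0.52]
```

View pics/ov1.png

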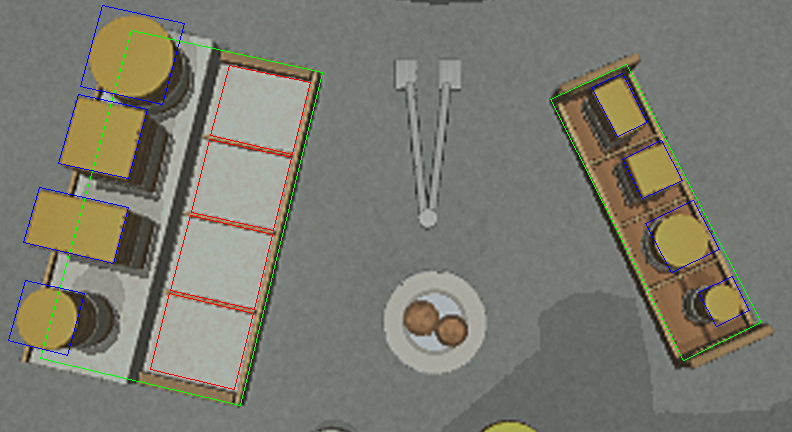

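View pics/ov2.png

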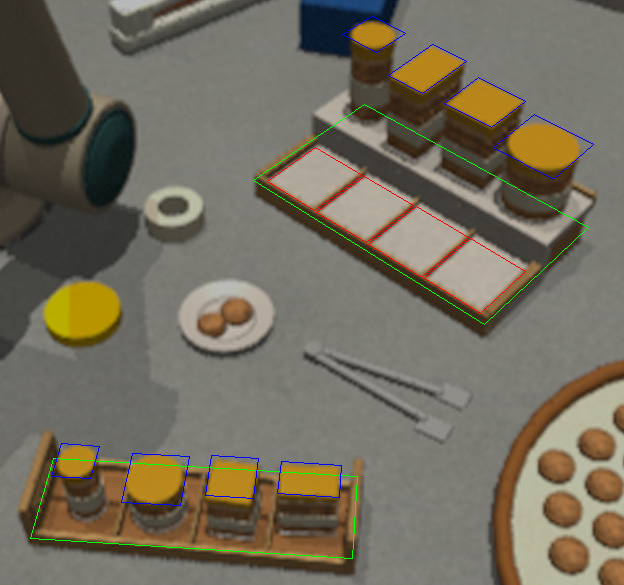

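The overlays match the pictures to within about 2 mm: bay outlines, lids and tray rails all lie on their edges. I'll start with the slim jar.

```bash
cat > job.py <<'E'
from h import *
from plant import r,gripper_to,vision,telemetry as t
G=dict(slim=.050,squat=.038,square=.046,oblong=.048); D=dict(slim=.036,squat=.054,square=.044,oblong=.034)
HI=.15
def place(n,up=True):
    qa,qb=quat(F["tray"][0]),quat(F["stand"][0]+1.5*np.pi)
    a=W("tray",L["tray"][n]); b=W("stand",(-.052,L["stand"][n][1])); g=G[n]+.006
    gripper_to(D[n]+.022)
    r.move_to([*a,HI+g],qa)
    if r.move_l([*a,.012+g],vel=.12,guard=8): print("contact on the way down",t.current_ee_pos()); return False
    gripper_to(D[n]-.01,15); r.hold(.2)
    print(n,"grip",t.current_opening(),t.current_finger_force(),t.current_t())
    r.move_l([*a,HI+g],vel=.15)
    r.move_to([*b,HI+g],qb)
    print("carried",t.current_opening(),t.current_finger_force())
    r.move_l([*b,.032+g],vel=.12); r.hold(.2)
    hit=r.move_l([*b,.022+g],vel=.02,guard=3)
    print("down",hit,np.round(t.current_ee_pos(),4),"nominal z",.025+g); r.hold(.2)
    gripper_to(D[n]+.018); r.hold(.2)
    r.move_l([*b,HI+g],vel=.15)
    print("done",t.current_t(),t.current_wrist_force()); return True
E
python3 - <<'E'
from job import *
place("slim")
cv2.imwrite("pics/s1.png",cv2.resize(vision.snapshot("scene")[80:320,190:440,::-1],None,fx=2.3,fy=2.3))
E
```

```text
slim grip 0.03548769488272938 15.000873282551765 5.2167
carried 0.035571318496610445 14.998911134898663
down True [0.3763 0.2395 0.081 ] nominal z 0.081
done 11.7917 [ 0.74366713 -0.28048548 -1.0392729 ]
```

View pics/s1.png

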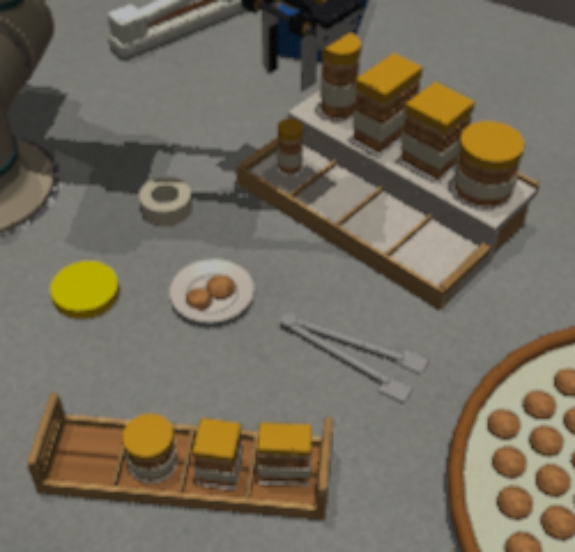

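The slim jar stands upright in the middle of the nearest bay (crop 290,150), in front of the big slim jar. Now the others.

Run:
```python
from job import *
for n in ("squat","square","oblong"):
    if not place(n) or t.current_finger_force()>1: break
r.move_to([.35,-.1,.3],quat(F["tray"][0]))
for c in ("scene","top"): im=vision.snapshot(c); cv2.imwrite(f"pics/{c}2.png",cv2.resize((im[80:320,190:440] if c=="scene" else im[120:310,150:400])[:,:,::-1],None,fx=2.3,fy=2.3))
from plant import models
yw=F["stand"]
for n in N:
    for c in ("scene","top"):
        for k in("small_","big_"):
            print(k+n,c,[((yw[1].T@(np.array(d["at"][:2])-yw[2])).round(3),round(float(d["at"][2]),3),round(d["score"],2)) for d in models.mark_of(k+n,c)[:1]])
print("bay ys",{n:L["stand"][n][1] for n in N},t.current_t())
```

```text
squat grip 0.05336503007428157 15.000718608498573 16.175
carried 0.05384717463263172 14.999430030584335
down True [0.6234 0.1895 0.0692] nominal z 0.069
done 22.525 [ 0.74620504  0.43633772 -0.90426769]
square grip 0.04452575198643852 14.665561782421719 26.3417
carried 0.044518594743378485 14.671070446238446
down True [0.5411 0.2062 0.0773] nominal z 0.077
done 32.5667 [-0.63516206 -0.53621284 -0.17696154]
oblong grip 0.03407010847503573 14.828948490321636 36.3417
carried 0.03381869075116184 14.833534732460976
down True [0.4586 0.2229 0.0791] nominal z 0.079
done 42.625 [-0.64019985  0.47247853 -0.95873318]
small_slim scene [(array([-0.05 ,  0.125]), 0.026, 0.83)]
big_slim scene [(array([0.053, 0.125]), 0.069, 0.95)]
small_slim top [(array([-0.052,  0.128]), 0.03, 0.86)]
big_slim top [(array([0.047, 0.125]), 0.069, 0.86)]
small_squat scene [(array([-0.053, -0.126]), 0.024, 0.67)]
big_squat scene [(array([ 0.054, -0.123]), 0.071, 0.85)]
small_squat top [(array([-0.054, -0.128]), 0.023, 0.72)]
big_squat top [(array([ 0.052, -0.126]), 0.069, 0.85)]
small_square scene [(array([-0.052, -0.042]), 0.026, 0.58)]
big_square scene [(array([ 0.051, -0.039]), 0.068, 0.84)]
small_square top [(array([-0.051, -0.039]), 0.026, 0.62)]
big_square top [(array([ 0.05 , -0.044]), 0.072, 0.64)]
small_oblong scene [(array([-0.054,  0.043]), 0.023, 0.82)]
big_oblong scene [(array([0.053, 0.043]), 0.069, 0.98)]
small_oblong top [(array([-0.053,  0.045]), 0.024, 0.74)]
big_oblong top [(array([0.052, 0.042]), 0.069, 0.87)]
bay ys {'slim': 0.126, 'squat': -0.126, 'square': -0.042, 'oblong': 0.042} 44.8583
```

View pics/scene2.png

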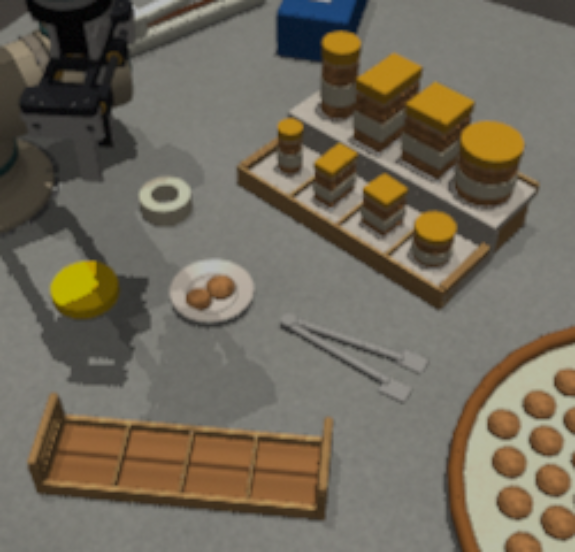

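View pics/top2.png

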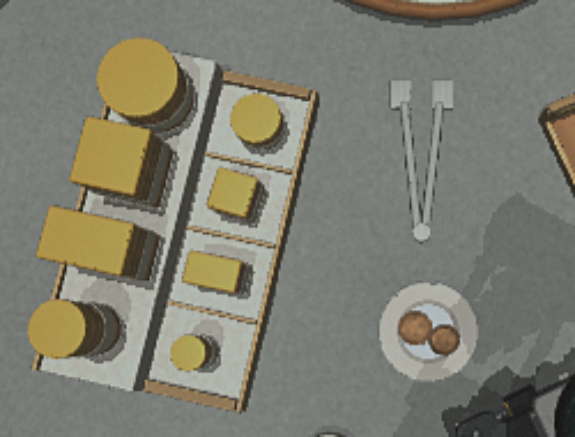

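Both views show all four small jars upright in the middle of their bays (top crop: squat 256,120; square 233,195; oblong 213,270; slim 190,352). They match the back row, the big jars haven't moved, and the tray is empty. Handing in.

```bash
python3 -c "
from plant import r
print(r.sign_off())"
```

```text
the job is handed in; nothing more can be done
None
```

All four tasting jars stand upright in the bays in front of their matching big jars, measured within about 4 mm of the bay centres, and the job was handed in at about 45 s on the robot's clock; `sign_off` returned no verdict.

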